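Slide the ring transformer along the bent conductor to its stop

TASK

On the current test jig, a black ring transformer hangs on the bent copper conductor. Slide it along the conductor, round both bends, until it is up against the white stop disc at the far end, then let go of it so that it hangs there. The second ring, which lies flat on the jig's base, is only a spare and is not needed.

Things in the scene. Friction and masses are not known exactly. Their poses are not given: they have to be found in the camera images.
- test_jig: Fixed grey board, 120 (x) by 290 (y) mm, top 12 mm above the bench; origin on the bench under its centre, z up, turned about z. Grey posts, 24 mm thick, 100 mm high (tops with a small nut to 101), stand at (-35,128) and (35,-128) mm in its frame. A level copper rod, 8 mm thick, axis 85 mm up, joins them: from (-35,125) along -y, slanting from bend to bend, then along -y to (35,-125).
- bend_1 (a point): Where the axes of the rod's first straight leg and of its slanting middle leg would meet, at (-35,35,85) mm in the jig's frame; axes as the jig's. The rod turns 45 degrees here, rounded to 30 mm radius (it cuts the corner by 2.5 mm). The second bend, the same the other way, is at (35,-35,85) mm.
- toroid_centre (a point): Centre of the black ring on the rod: 52 mm outside, 22 mm hole, 16 mm thick, about 90 g; its y axis is the hole's axis, along the rod. Hanging, its centre is 7 mm below the rod's axis. It starts on the straight leg at the jig's +y end, slides freely and has play to pass the bends if turned roughly with the rod. Can be gripped from above across its diameter, square to the rod.
- stop_face (a point): Centre, on the rod's axis, of the stop disc's face towards the ring, at (35,-110,85) mm in the jig's frame; axes as the jig's. The white disc, 30 mm across and 6 mm thick, sits on the rod by the post at the jig's -y end. With the ring flat against it the ring's centre is 8 mm from this face along the jig's +y.
There are look-alikes about, which are no part of the job. Leave any green look-alike of the part that bears toroid_centre alone.

How it is judged (in metres and radians):
At the end, for the whole second after the job is handed in: The threaded ring hangs on the last leg of the rod with its centre 0 to 20 mm from the stop disc's face along the jig's y (8 mm when flat against it), so at most 12 mm of gap, within 30 mm of the face's centre, at rest (y of toroid_centre in the frame of stop_face between 0 and 0.02 m and distance between toroid_centre and stop_face below 0.03 m and linear speed of toroid below 0.02 m/s); the robot touches nothing.
It also fails if it takes over 38 s, if anything falls off the work surface, if the arm or the gripper's body presses on something with over 40 N, if the wrist force passes 120 N, or if a joint passes its speed limit or range.

ROBOT

A 6-joint arm with a two-finger parallel gripper is mounted at the origin on a cart in front of the work surface, level with it; the furniture and walls round the work are solid. World frame = base frame: x ahead of the robot, y to its left, z up, the work surface at z = 0. Lengths are in mm, angles in rad, forces in N, time in s.
With the tool pointing down it reaches from about 300 to 875 mm from the base axis. Payload 4.2 kg.
Tool frame: the origin (TCP) lies midway between the tips of the shut fingers; the grasp point (between the pads) lies 19 mm behind it (pinch_z is the distance from the TCP to the grasp point, in mm); z points along the fingers, y is the line along which they close (so a half turn about z gives the same grasp; the last joint's range is limited). The gripper opens to 85 mm and grips with 20 to 120 N. Pads are 22 mm wide; open, the fingers measure 114 mm over their backs; the gripper's body (76 mm by 85 mm) begins 54 mm behind the grasp point. The pads swing forward as they close: fully open they stand 13 mm farther back than shut.
Start: joints at [-1.262, 0.32, 1.565, -0, 1.257, -0.02], TCP at [185.675, -544.212, 231.338] pointing down, gripper open.
Joint ranges: [-3.11, 3.11], [-0.84, 2.01], [0.21, 2.61], [-1.34, 4.49], [0.05, 2.63], [-2.56, 2.56]. Speed limits (rad/s): [2.57, 2.57, 3.14, 3.14, 3.14, 3.14].

INTERFACE

Orientations are given as a unit quaternion [w, x, y, z].
In Python, from cell import observe, read_camera, camera_info, hand_in, pinch_z gives the robot as it stands. The module is installed in compiled form; this text tells all that it offers.
- The arm moves only by the tool jog_arm, never from a script. Its argument "plan" is a list that holds one entry, the list of rows, each a list of 7 numbers: the turn, a rotation vector about the tool's x, y, z in rad, then the shift along the tool's x, y, z in m, then the gripper command: -1 is shut, 1 is fully open, values between are in proportion. In form: [[[ax, ay, az, dx, dy, dz, jaw], ...]]. A call has 1 to 10 rows; each row is the pose to reach, as a shift and turn from the pose commanded when the call began, along the tool's axes at that moment; what a row does not reach only later rows make up. A row lasts 1/10 s, in which the tool goes at most 50 mm and 8.59 degrees, less where a joint would pass 70% of its speed; a pose out of reach is approached as far as the arm can. A call with a gripper value outside its range is refused whole. The fingers move at their own pace and stop on an object; the grip force is fixed at half the most. Time passes only in rows, so rows that repeat a pose let the fingers close. It gives the time, the measured TCP pose, the force, the opening and the grip force at its end, in the units of the state.
- observe(): the state, without advancing time (a new reading comes with each control period).
- read_camera(name): name is "side" or "top"; returns the picture (384x512x3 uint8, red, green, blue); there is no depth.
- camera_info(name): a dict with "fx", "fy", "cx", "cy" (pixels), "rvec" (rotation vector, rad) and "tvec" (3), from world to camera coordinates, as OpenCV has them. Camera axes: x right, y down, z forward; pixel columns grow to the right and rows downward; lengths in mm; the calibration is good to about 2 mm. A picture is of the moment at which its call begins. camera_info takes no time and is no camera call.
- hand_in(): hands the job in; it is judged then, once.
The state is a dict: "clock": time; "joint_pos": joint angles; "joint_velocities": joint speeds; "tau": joint torques, N m; "position": TCP position; "eef_rot": TCP orientation; "wrist_force": force on the tool from outside, world axes, zero at the start; "torque": the same for the moment, N m; "gripper_width": opening from 0.0 (shut) to 1.0 (fully open); "grip_force": force on a finger pad.
Only numpy, scipy, OpenCV 4.12 (cv2) and the standard library are available. Lean on these libraries where they do the work, as an engineer would, in place of code of your own. Each camera call takes 0.05 s, during which the arm holds its last target. There are 200 camera calls.

## Working session

There is one attempt and no reset: what is moved stays moved. The work goes in short steps, Python scripts to look and compute and a tool call to move; the robot and the scene stay as the last step left them, time stands still between calls to the robot, and variables do not carry over. Pictures are saved under pics/ and viewed, at most 10 in all, crops included, and the job is handed in when it is done.

Besides the shell and the picture viewer there is one more tool, called after "Request:" as name(argument=value, ...), one argument or row to a line, values as JSON. jog_arm: Moves the arm, as the interface text tells. Its arguments: {"type":"object","properties":{"plan":{"type":"array","items":{"type":"array","items":{"type":"array","items":{"type":"number"}}}}},"required":["plan"]}

```bash
mkdir -p pics; cat > h.py <<'E'
import numpy as np, cv2
from cell import *
def cam(n):
    i=camera_info(n); K=np.array([[i['fx'],0,i['cx']],[0,i['fy'],i['cy']],[0,0,1.]])
    return K,np.array(i['rvec'],float),np.array(i['tvec'],float)
def proj(n,P):
    K,r,t=cam(n); return cv2.projectPoints(np.array(P,float).reshape(-1,1,3),r,t,K,None)[0].reshape(-1,2)
def ray(n,px,z):
    K,r,t=cam(n); R=cv2.Rodrigues(r)[0]; d=R.T@np.linalg.inv(K)@np.array([px[0],px[1],1.]); c=-R.T@t
    return c+d*(z-c[2])/d[2]
def snap(n,f):
    im=read_camera(n); cv2.imwrite('pics/'+f,cv2.cvtColor(im,cv2.COLOR_RGB2BGR)); return im
E
python3 - <<'E'
from h import *
a=snap('top','t0.png');b=snap('side','s0.png')
cv2.imwrite('pics/t0b.png',cv2.resize(cv2.imread('pics/t0.png'),(800,600)))
cv2.imwrite('pics/s0b.png',cv2.resize(cv2.imread('pics/s0.png'),(800,600)))
for n in('top','side'):
    K,r,t=cam(n);print(n,K[0,0],-cv2.Rodrigues(r)[0].T@t)
print(observe(),pinch_z)
E
```

```text
top 478.42256334422706 [429.59143428 -47.91677644 977.42291416]
side 398.9218192033477 [437.74182736 705.24877172 479.41602636]
{'clock': 0.1, 'joint_pos': array([-1.26201148e+00,  3.20215938e-01,  1.56556500e+00,  7.32350474e-06,
        1.25741012e+00, -2.00116636e-02]), 'joint_velocities': array([-0.00058365, -0.00137847, -0.00453312, -0.00143727,  0.0020181 ,
       -0.00022809]), 'tau': array([-1.48163508e-04, -4.16410196e+01, -2.34703481e+01, -3.51906101e-05,
        4.83834752e-03, -8.87170955e-06]), 'position': array([ 185.53426208, -543.78510834,  230.57015776]), 'eef_rot': array([-7.91387868e-04,  9.86516885e-01,  1.63657559e-01, -1.11547403e-04]), 'wrist_force': array([ 0.21603013, -0.07557363, -0.42178683]), 'torque': array([-0.01002716, -0.00735465,  0.04695552]), 'grip_force': 0.0, 'gripper_width': 0.9929958564131914} 18.700000000000003
```

View pics/t0b.png

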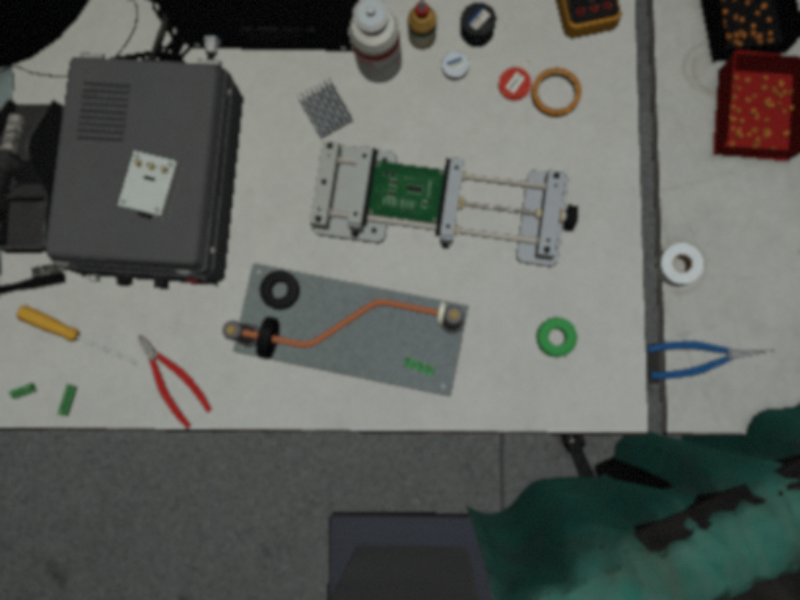

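View pics/s0b.png

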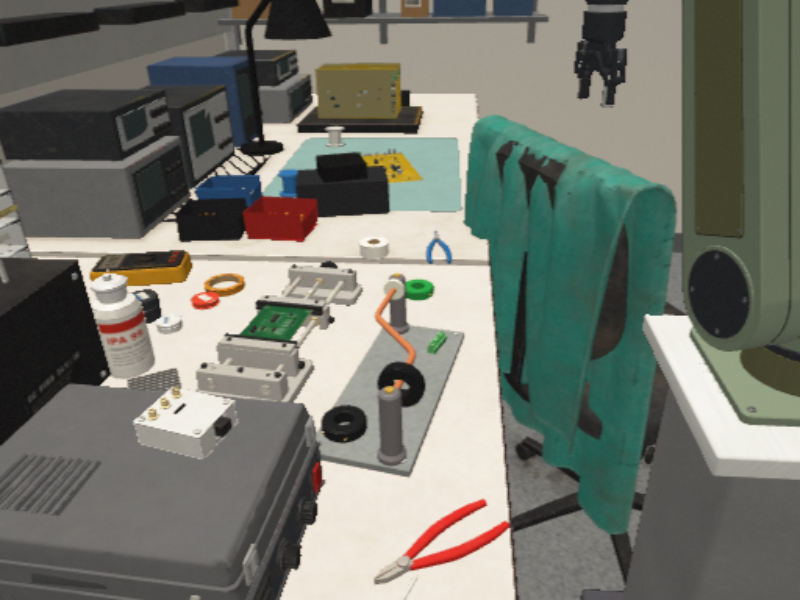

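```bash
python3 - <<'E'
from h import *
from scipy.optimize import least_squares
im=cv2.imread('pics/t0.png')
hsv=cv2.cvtColor(im,cv2.COLOR_BGR2HSV)
m=cv2.inRange(hsv,(3,90,80),(18,255,255)); m[:, :135]=0; m[:,305:]=0; m[:180]=0; m[240:]=0
ys,xs=np.nonzero(m); P=np.array([ray('top',p,85) for p in zip(xs,ys)])
# rod points against jig's polyline
def segd(q,a,b):
    t=np.clip(((q-a)@(b-a))/((b-a)@(b-a)),0,1); return np.linalg.norm(q-a-t[:,None]*(b-a),axis=1)
V=np.array([[-35,125],[-35,35],[35,-35],[35,-125.]])
def res(p):
    c,s=np.cos(p[2]),np.sin(p[2]); q=(P[:,:2]-p[:2])@np.array([[c,-s],[s,c]])
    return np.min([segd(q,V[i],V[i+1]) for i in range(3)],0)
g0=ray('top',(350*.64,329*.64),12)
r=least_squares(res,[g0[0],g0[1],-.15],loss='soft_l1')
print(len(xs),g0,r.x,np.abs(r.fun).mean() if 1 else 0,np.median(res(r.x)))
p=r.x;c,s=np.cos(p[2]),np.sin(p[2])
W=lambda x,y,z:[p[0]+c*x-s*y,p[1]+s*x+c*y,z]
pts=[W(x,y,12) for x,y in((-60,145),(60,145),(60,-145),(-60,-145))]+[W(-35,128,101),W(35,-128,101),W(35,-110,85),W(-35,35,85),W(35,-35,85)]
# ring: dark pixels along first leg
dk=(hsv[...,2]<60).astype(np.uint8); dk[:200]=0;dk[235:]=0;dk[:,:155]=0;dk[:,185:]=0
n,l,st,ce=cv2.connectedComponentsWithStats(dk);k=1+np.argmax(st[1:,4]);print('ring',st[k],ce[k],ray('top',ce[k],85))
for nme in('top','side'):
    b=cv2.imread('pics/%s0.png'%nme[0]);x0,y0,w,h=(135,160,175,100) if nme=='top' else (200,165,105,145)
    f=4; o=cv2.resize(b[y0:y0+h,x0:x0+w],None,fx=f,fy=f,interpolation=cv2.INTER_CUBIC)
    for q in proj(nme,pts): cv2.drawMarker(o,tuple(int(v) for v in (q-[x0,y0]+.5)*f),(0,0,255),0,10,1)
    cv2.imwrite('pics/%sc.png'%nme,o)
E
```

```text
465 [511.49885462  60.41190632  12.        ] [ 5.13044704e+02  6.11485282e+01 -1.97130512e-01] 1.8000138804958086 1.7693821137653316
ring [155 203  24  26 317] [169.20504732 215.8044164 ] [494.96131355 155.66048715  85.        ]
```

View pics/topc.png

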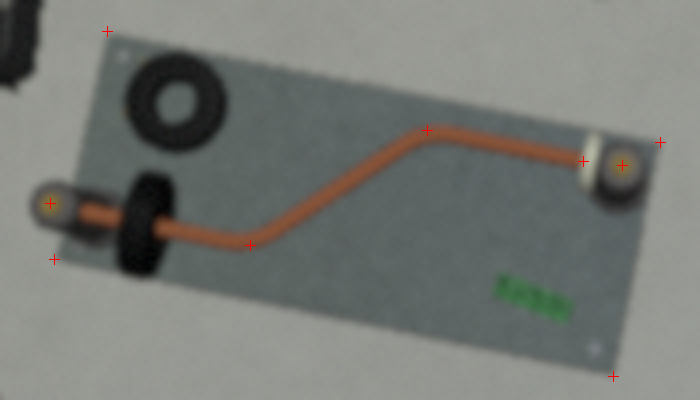

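View pics/sidec.png

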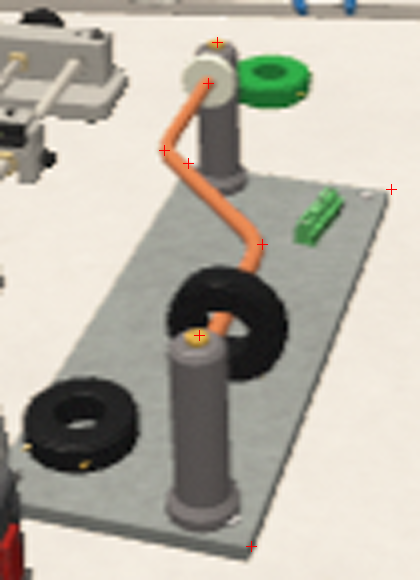

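Crops: every projected jig feature falls on its image. The candidates are the black ring on the rod (top 267,337), the black spare lying on the base (279,289) and the green ring on the bench (556,337). I choose the threaded black ring at 267,337.

```bash
cat >> h.py <<'E'
from scipy.spatial.transform import Rotation as Ro
JX,JY,JA=513.0,61.1,-0.197
c,s=np.cos(JA),np.sin(JA)
def W(x,y,z): return np.array([JX+c*x-s*y,JY+s*x+c*y,z])
def J(p): q=np.array(p[:2])-[JX,JY]; return np.array([c*q[0]+s*q[1],-s*q[0]+c*q[1]])
def delta(o,p,ang):  # target TCP p, tool x heading ang (rad), tool down -> rotvec, shift (m) in tool frame
    R=Ro.from_quat(np.roll(o['eef_rot'],-1)); 
    T=Ro.from_matrix(np.array([[np.cos(ang),np.sin(ang),0],[np.sin(ang),-np.cos(ang),0],[0,0,-1]]).reshape(3,3))
    return (R.inv()*T).as_rotvec().round(3), (R.inv().apply(np.array(p)-o['position'])/1000).round(4)
E
python3 - <<'E'
from h import *
for u in (125,127,130): print(J(ray('top',(135+u/4,160+212/4),102)))
for u in (170,175): print('r',J(ray('top',(135+u/4,160+185/4),95)))
# side: ring outline
b=cv2.imread('pics/s0.png');g=(cv2.cvtColor(b,cv2.COLOR_BGR2HSV)[...,2]<60).astype(np.uint8)
g[:230]=0;g[262:]=0;g[:,:240]=0;g[:,275:]=0
n,l,st,ce=cv2.connectedComponentsWithStats(g);k=1+np.argmax(st[1:,4]);print(st[k])
for y in(80,90,100,110): q=proj('side',[W(-35,y-8,104),W(-35,y+8,52),W(-61,y,78),W(-9,y,78)]);print(y,q.round(0).tolist())
# coat near corner, two views
def tri(a,b):
    Ps=[]
    for n in('top','side'):
        K,r,t=cam(n);Ps.append(K@np.c_[cv2.Rodrigues(r)[0],t])
    X=cv2.triangulatePoints(Ps[0],Ps[1],np.array(a,float)*.64,np.array(b,float)*.64);return (X[:3]/X[3]).ravel()
print('coat',tri((480,512),(672,190)))
o=observe();print(delta(o,W(-35,95,200),JA+np.pi/2),W(-35,95,200))
E
```

```text
[-32.69610541  91.71647892]
[-32.5096037  90.802879 ]
[-32.2298794   89.43261762]
r [-15.93210193  75.5367568 ]
r [-15.46348868  73.23481627]
[242 232  30  28 474]
80 [[259.0, 228.0], [257.0, 258.0], [273.0, 245.0], [244.0, 241.0]]
90 [[258.0, 231.0], [256.0, 262.0], [271.0, 249.0], [242.0, 244.0]]
100 [[256.0, 234.0], [254.0, 265.0], [270.0, 252.0], [240.0, 247.0]]
110 [[254.0, 238.0], [252.0, 269.0], [268.0, 256.0], [238.0, 251.0]]
coat [271.98696188 -68.50219153 262.63274896]
(array([-1.000e-03, -1.000e-03, -1.045e+00]), array([ 0.5226, -0.5664,  0.0315])) [497.27114683 161.11301504 200.        ]
```

Request:
jog_arm(
  plan=[
    [[0, 0, 0, 0, 0, -0.25, 1], [0, 0, 0, 0, 0, -0.25, 1], [0, 0, 0, 0, 0, -0.25, 1], [0, 0, 0, 0, 0, -0.25, 1], [0, 0, 0, 0, 0, -0.25, 1], [0, 0, 0, 0, 0, -0.25, 1]],
  ],
)

```text
clock: 0.7
position: [186.0, -545.2, 488.9]
eef_rot: [0.007, 0.986, 0.164, 0.001]
wrist_force: [0.5, 0.1, 0.6]
gripper_width: 1.002
grip_force: 0.0
```

Request:
jog_arm(
  plan=[
    [[0, 0, -1.045, 0.5226, -0.5664, 0, 1], [0, 0, -1.045, 0.5226, -0.5664, 0, 1], [0, 0, -1.045, 0.5226, -0.5664, 0, 1], [0, 0, -1.045, 0.5226, -0.5664, 0, 1], [0, 0, -1.045, 0.5226, -0.5664, 0, 1], [0, 0, -1.045, 0.5226, -0.5664, 0, 1], [0, 0, -1.045, 0.5226, -0.5664, 0, 1], [0, 0, -1.045, 0.5226, -0.5664, 0, 1], [0, 0, -1.045, 0.5226, -0.5664, 0, 1], [0, 0, -1.045, 0.5226, -0.5664, 0, 1]],
  ],
)

```text
clock: 1.7
position: [388.0, -84.9, 480.8]
eef_rot: [-0.0, 0.773, 0.634, -0.0]
wrist_force: [1.6, 0.1, 0.1]
gripper_width: 0.995
grip_force: 0.0
```

```bash
python3 - <<'E'
from h import *
o=observe();print(o['clock'],o['position'],o['joint_pos'],o['wrist_force']);print(delta(o,W(-35,85,200),JA+np.pi/2),W(-35,85,200))
E
```

```text
1.7 [387.95342026 -84.90275776 480.8323571 ] [-2.44236995e-01 -2.56946138e-02  1.37450607e+00 -2.24395720e-04
  1.79322407e+00 -4.70608621e-02] [1.64369556 0.05400815 0.12407878]
(array([-0.,  0., -0.]), array([0.2527, 0.0591, 0.2808])) [495.31386441 151.3064333  200.        ]
```

Request:
jog_arm(
  plan=[
    [[0, 0, 0, 0.2527, 0.0591, 0.1, 1], [0, 0, 0, 0.2527, 0.0591, 0.1, 1], [0, 0, 0, 0.2527, 0.0591, 0.1, 1], [0, 0, 0, 0.2527, 0.0591, 0.1, 1], [0, 0, 0, 0.2527, 0.0591, 0.1, 1], [0, 0, 0, 0.2527, 0.0591, 0.1, 1], [0, 0, 0, 0.2527, 0.0591, 0.31, 1], [0, 0, 0, 0.2527, 0.0591, 0.31, 1], [0, 0, 0, 0.2527, 0.0591, 0.31, 1], [0, 0, 0, 0.2527, 0.0591, 0.31, 1]],
  ],
)

```text
clock: 2.7
position: [494.5, 149.3, 178.9]
eef_rot: [-0.0, 0.773, 0.634, -0.0]
wrist_force: [0.5, 0.1, -0.2]
gripper_width: 1.002
grip_force: 0.0
```

Request:
jog_arm(
  plan=[
    [[0, 0, 0, 0, 0, 0, 1], [0, 0, 0, 0, 0, 0, 1]],
  ],
)

```text
clock: 2.9
position: [495.5, 149.4, 181.6]
eef_rot: [-0.0, 0.773, 0.634, -0.0]
wrist_force: [0.3, 0.7, 0.8]
gripper_width: 0.999
grip_force: 0.0
```

```bash
python3 - <<'E'
from h import *
o=observe();print(o['position'],J(o['position']));print(delta(o,W(-35,85,52),JA+np.pi/2))
b=snap('side','s1.png');cv2.imwrite('pics/s1c.png',cv2.resize(cv2.cvtColor(b,cv2.COLOR_RGB2BGR)[130:300,170:350],None,fx=3.5,fy=3.5,interpolation=2)[:595])
E
```

```text
[495.52997042 149.35205591 181.62983008] [-34.40554703  83.12572189]
(array([-0.001,  0.   , -0.   ]), array([ 0.0019, -0.0005,  0.1296]))
```

View pics/s1c.png

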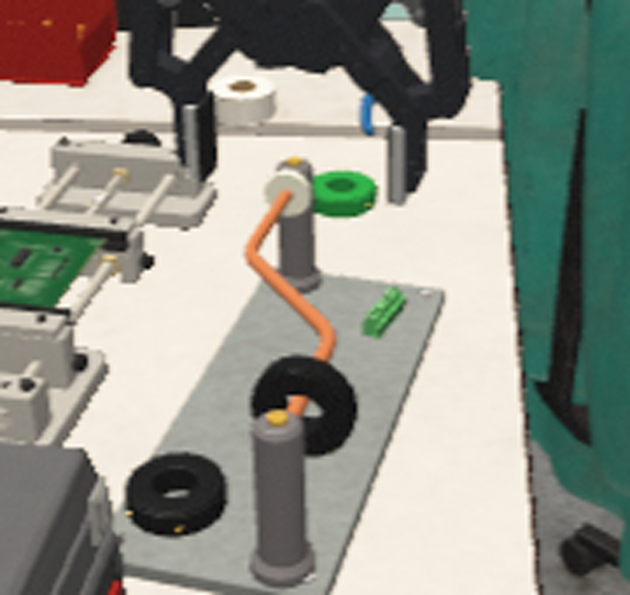

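The open fingers straddle the threaded ring (crop 303,405) squarely and clear the post. Descending and closing.

Request:
jog_arm(
  plan=[
    [[0, 0, 0, 0.002, -0.0005, 0.03, 1], [0, 0, 0, 0.002, -0.0005, 0.06, 1], [0, 0, 0, 0.002, -0.0005, 0.09, 1], [0, 0, 0, 0.002, -0.0005, 0.11, 1], [0, 0, 0, 0.002, -0.0005, 0.129, 1], [0, 0, 0, 0.002, -0.0005, 0.129, 1], [0, 0, 0, 0.002, -0.0005, 0.129, 0.6]],
  ],
)

```text
clock: 3.65
position: [497.5, 152.0, 54.6]
eef_rot: [0.001, 0.773, 0.634, 0.002]
wrist_force: [0.7, -0.1, 0.4]
gripper_width: 0.86
grip_force: 0.0
```

Request:
jog_arm(
  plan=[
    [[0, 0, 0, 0, 0, 0, 0.4], [0, 0, 0, 0, 0, 0, 0.3], [0, 0, 0, 0, 0, 0, 0.2], [0, 0, 0, 0, 0, 0, -1], [0, 0, 0, 0, 0, 0, -1], [0, 0, 0, 0, 0, 0, -1], [0, 0, 0, 0, 0, 0, -1], [0, 0, 0, 0, 0, 0, -1]],
  ],
)

```text
clock: 4.45
position: [495.8, 151.5, 53.4]
eef_rot: [0.0, 0.773, 0.634, 0.001]
wrist_force: [-1.5, -1.0, 6.1]
gripper_width: 0.581
grip_force: 60.9
```

```bash
python3 - <<'E'
from h import *
o=observe();print(o['position'],J(o['position']),o['wrist_force'],o['gripper_width'],o['grip_force'])
b=snap('side','s2.png');t=snap('top','t2.png')
a=cv2.resize(b[160:300,190:320],None,fx=3,fy=3,interpolation=2);d=cv2.resize(t[150:270,130:250],None,fx=3,fy=3,interpolation=2)
o=np.zeros((420,760,3),np.uint8);o[:420,:390]=a;o[:360,395:755]=d;cv2.imwrite('pics/c2.png',o[...,::-1])
E
```

```text
[495.78561159 151.52403626  53.44818259] [-34.57996832  85.30572838] [-1.52735557 -1.02345001  6.12675881] 0.5813554454698461 60.902046740447986
```

View pics/c2.png

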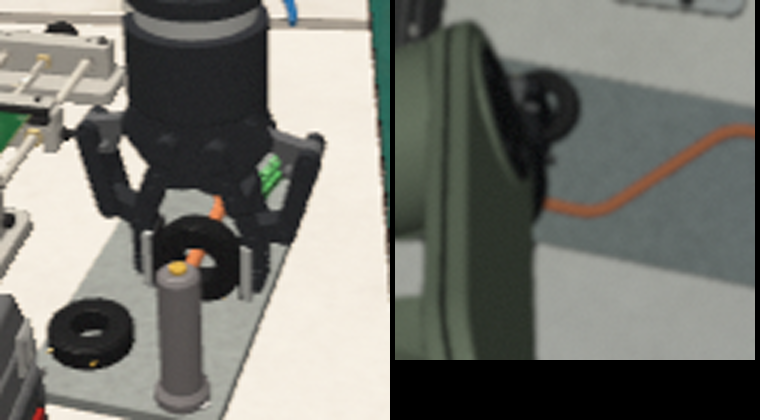

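Request:
jog_arm(
  plan=[
    [[0, 0, 0, 0, 0, -0.004, -1], [0, 0, 0, 0, 0, -0.007, -1], [0, 0, 0, 0, 0, -0.007, -1]],
  ],
)

```text
clock: 4.85
position: [495.5, 151.4, 59.7]
eef_rot: [0.0, 0.773, 0.634, 0.0]
wrist_force: [-0.4, -0.2, -1.3]
gripper_width: 0.583
grip_force: 62.0
```

```bash
python3 - <<'E'
from h import *
o=observe();print(o['position'],J(o['position']),o['wrist_force'],o['gripper_width'],o['torque'])
b=snap('side','s3.png')
cv2.imwrite('pics/c3.png',cv2.resize(b[225:275,225:290],None,fx=8,fy=8,interpolation=2)[...,::-1])
for zc in(78,85): print(zc,proj('side',[W(-35,93,zc+26),W(-35,93,zc-26),W(-35,93,zc-11)]).round(1).tolist())
# waypoints from here in tool axes (tool x = jig +y, tool y = jig +x); centreline offset, heading turn
E
```

```text
[495.52618127 151.44233735  59.74846728] [-34.81839     85.17483183] [-0.44010672 -0.23053834 -1.30542809] 0.583185741855931 [-0.02535234 -0.0397745  -0.01200909]
78 [[255.7, 234.6], [256.4, 259.8], [256.2, 252.7]]
85 [[255.7, 231.0], [256.3, 256.5], [256.1, 249.3]]
```

View pics/c3.png

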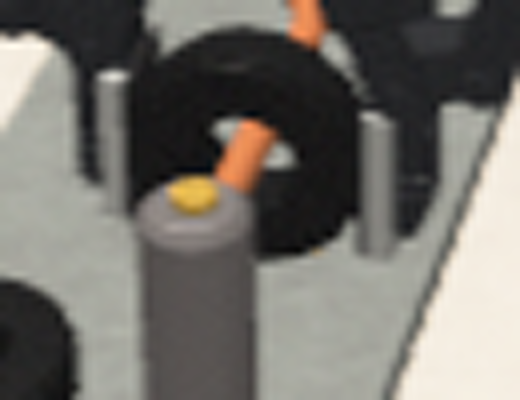

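Request:
jog_arm(
  plan=[
    [[0, 0, 0, -0.013, 0, 0, -1], [0, 0, 0, -0.026, 0, 0, -1], [0, 0, 0, -0.038, 0, 0, -1], [0, 0, -0.157, -0.0425, 0.0004, 0, -1], [0, 0, -0.314, -0.047, 0.0015, 0, -1], [0, 0, -0.471, -0.0515, 0.0033, 0, -1], [0, 0, -0.628, -0.0555, 0.0057, 0, -1], [0, 0, -0.785, -0.059, 0.0088, 0, -1], [0, 0, -0.785, -0.059, 0.0088, 0, -1], [0, 0, -0.785, -0.059, 0.0088, 0, -1]],
  ],
)

```text
clock: 5.9
position: [492.0, 90.7, 59.2]
eef_rot: [-0.0, 0.472, 0.881, -0.0]
wrist_force: [0.1, 0.2, 0.3]
gripper_width: 0.585
grip_force: 62.1
```

```bash
python3 - <<'E'
from h import *
o=observe();print(o['position'],J(o['position']),o['wrist_force'],o['gripper_width'],o['torque'],o['joint_pos'])
print(delta(o,W(26.2,-26.2,59.7),JA+np.pi*.75))
E
```

```text
[491.99093365  90.65308585  59.20197833] [-26.38708618  24.86940761] [0.06029578 0.17782041 0.25891158] 0.5846133178239891 [-0.02851792  0.02900197  0.02332488] [ 1.59348652e-01  3.84267071e-01  1.96745389e+00 -2.74752240e-04
  7.90349506e-01 -4.27072733e-01]
(array([-0.001, -0.   , -0.002]), array([-0.0733,  0.0012, -0.0005]))
```

Request:
jog_arm(
  plan=[
    [[0, 0, 0, -0.012, 0.001, 0, -1], [0, 0, 0, -0.024, 0.001, 0, -1], [0, 0, 0, -0.036, 0.001, 0, -1], [0, 0, 0, -0.048, 0.001, 0, -1], [0, 0, 0, -0.06, 0.001, 0, -1], [0, 0, 0, -0.073, 0.001, 0, -1], [0, 0, 0, -0.073, 0.001, 0, -1]],
  ],
)

```text
clock: 6.6
position: [535.0, 30.2, 59.3]
eef_rot: [0.001, 0.473, 0.881, 0.0]
wrist_force: [-0.6, 0.1, -0.8]
gripper_width: 0.583
grip_force: 62.1
```

```bash
python3 - <<'E'
from h import *
o=observe();print(o['position'],J(o['position']),o['wrist_force'],o['gripper_width'],o['torque'])
for th in (.628,.471,.314,.157,0): print(delta(o,W(5+30*np.cos(th),-47.4+30*np.sin(th),59.5),JA+np.pi/2+th))
print(delta(o,W(35,-70,59.5),JA+np.pi/2))
E
```

```text
[534.96566421  30.15625393  59.32494811] [ 27.59737317 -26.04593671] [-0.60433659  0.06528424 -0.83744765] 0.5831877061836213 [ 0.0464845  -0.06600533 -0.01191582]
(array([0.001, 0.001, 0.155]), array([-0.0038, -0.0014, -0.0002]))
(array([0.001, 0.001, 0.312]), array([-0.0084, -0.0025, -0.0002]))
(array([0.001, 0.001, 0.469]), array([-0.0128, -0.0043, -0.0002]))
(array([0.001, 0.001, 0.626]), array([-0.0168, -0.0068, -0.0002]))
(array([0.001, 0.001, 0.783]), array([-0.0204, -0.0098, -0.0002]))
(array([0.001, 0.001, 0.783]), array([-0.0364, -0.0258, -0.0002]))
```

Request:
jog_arm(
  plan=[
    [[0, 0, 0.155, -0.004, -0.0012, 0, -1], [0, 0, 0.312, -0.0085, -0.0025, 0, -1], [0, 0, 0.469, -0.013, -0.0043, 0, -1], [0, 0, 0.626, -0.017, -0.0068, 0, -1], [0, 0, 0.783, -0.0205, -0.0098, 0, -1], [0, 0, 0.783, -0.0284, -0.0178, 0, -1], [0, 0, 0.783, -0.0364, -0.0258, 0, -1], [0, 0, 0.783, -0.0364, -0.0258, 0, -1], [0, 0, 0.783, -0.0364, -0.0258, 0, -1]],
  ],
)

```text
clock: 7.5
position: [532.3, -13.4, 59.3]
eef_rot: [-0.0, 0.773, 0.635, 0.0]
wrist_force: [0.4, -0.1, -0.9]
gripper_width: 0.579
grip_force: 62.1
```

```bash
python3 - <<'E'
from h import *
o=observe();print(o['position'],J(o['position']),o['wrist_force'],o['gripper_width'],o['torque'])
print(delta(o,W(35,-100,59.5),JA+np.pi/2))
E
```

```text
[532.26678056 -13.36320768  59.34047626] [ 33.46867855 -69.25190024] [ 0.377325   -0.14991515 -0.89022532] 0.5791607137098479 [ 0.00832591 -0.04301077  0.0070096 ]
(array([ 0.   , -0.   ,  0.002]), array([-0.0308,  0.0015, -0.0002]))
```

Request:
jog_arm(
  plan=[
    [[0, 0, 0, -0.01, 0.001, 0, -1], [0, 0, 0, -0.02, 0.001, 0, -1], [0, 0, 0, -0.026, 0.001, 0, -1], [0, 0, 0, -0.028, 0.001, 0, -1], [0, 0, 0, -0.028, 0.001, 0, -1]],
  ],
)

```text
clock: 8.0
position: [527.8, -41.1, 59.3]
eef_rot: [-0.0, 0.773, 0.635, -0.0]
wrist_force: [-0.2, -0.3, -0.8]
gripper_width: 0.579
grip_force: 62.1
```

Request:
jog_arm(
  plan=[
    [[0, 0, 0, -0.001, 0, 0, -1], [0, 0, 0, -0.002, 0, 0, -1], [0, 0, 0, -0.003, 0, 0, -1]],
  ],
)

```text
clock: 8.3
position: [527.4, -43.5, 59.3]
eef_rot: [0.0, 0.772, 0.635, -0.0]
wrist_force: [0.1, -0.2, -0.2]
gripper_width: 0.581
grip_force: 62.1
```

```bash
python3 - <<'E'
from h import *
o=observe();print(o['position'],J(o['position']),o['wrist_force'],o['gripper_width'],o['torque'])
b=snap('side','s4.png')
cv2.imwrite('pics/c4.png',cv2.resize(b[150:240,210:300],None,fx=6,fy=6,interpolation=2)[...,::-1])
E
```

```text
[527.35822558 -43.46855153  59.28969967] [ 34.54752999 -99.73569463] [ 0.11851946 -0.19988485 -0.1690893 ] 0.5810842517723086 [ 0.02144081  0.0094441  -0.06852776]
```

View pics/c4.png

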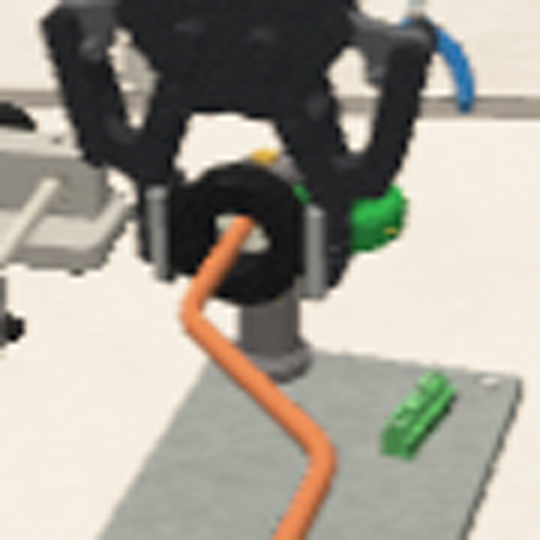

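The ring (crop 240,235) is past both bends, in front of the white disc that shows through its hole. No contact yet, so I creep on.

Request:
jog_arm(
  plan=[
    [[0, 0, 0, -0.001, 0, 0, -1], [0, 0, 0, -0.002, 0, 0, -1], [0, 0, 0, -0.003, 0, 0, -1], [0, 0, 0, -0.003, 0, 0, -1]],
  ],
)

```text
clock: 8.75
position: [526.7, -46.7, 59.3]
eef_rot: [0.0, 0.773, 0.635, -0.0]
wrist_force: [0.1, 0.5, 0.1]
gripper_width: 0.579
grip_force: 62.1
```

Request:
jog_arm(
  plan=[
    [[0, 0, 0, -0.001, 0, 0, -1], [0, 0, 0, -0.002, 0, 0, -1], [0, 0, 0, -0.002, 0, 0, -1]],
  ],
)

```text
clock: 9.05
position: [526.6, -47.6, 59.3]
eef_rot: [-0.001, 0.773, 0.634, 0.001]
wrist_force: [1.2, 5.7, -1.8]
gripper_width: 0.581
grip_force: 62.1
```

Contact with the stop (5.7 N along +y). Back off 1.5 mm, lower until the ring hangs, then open.

Request:
jog_arm(
  plan=[
    [[0, 0, 0, 0.0015, 0, 0, -1], [0, 0, 0, 0.0015, 0, 0.003, -1], [0, 0, 0, 0.0015, 0, 0.006, -1], [0, 0, 0, 0.0015, 0, 0.0065, -1], [0, 0, 0, 0.0015, 0, 0.0065, -1]],
  ],
)

```text
clock: 9.55
position: [526.7, -47.2, 53.4]
eef_rot: [0.0, 0.773, 0.635, 0.0]
wrist_force: [-2.1, 1.3, 5.4]
gripper_width: 0.578
grip_force: 62.8
```

Request:
jog_arm(
  plan=[
    [[0, 0, 0, 0, 0, 0, 0.3], [0, 0, 0, 0, 0, 0, 0.4], [0, 0, 0, 0, 0, 0, 0.6], [0, 0, 0, 0, 0, 0, 1], [0, 0, 0, 0, 0, 0, 1], [0, 0, 0, 0, 0, 0, 1], [0, 0, 0, 0, 0, 0, 1], [0, 0, 0, 0, 0, 0, 1]],
  ],
)

```text
clock: 10.35
position: [526.7, -47.0, 52.8]
eef_rot: [0.0, 0.773, 0.635, -0.0]
wrist_force: [0.4, -0.3, -0.3]
gripper_width: 1.004
grip_force: 0.0
```

Request:
jog_arm(
  plan=[
    [[0, 0, 0, 0, 0, -0.02, 1], [0, 0, 0, 0, 0, -0.05, 1], [0, 0, 0, 0, 0, -0.08, 1], [0, 0, 0, 0, 0, -0.11, 1], [0, 0, 0, 0, 0, -0.15, 1], [0, 0, 0, 0, 0, -0.2, 1], [0, 0, 0, 0, 0, -0.2, 1], [0, 0, 0, 0, 0, -0.2, 1], [0, 0, 0, 0, 0, -0.2, 1], [0, 0, 0, 0, 0, -0.2, 1]],
  ],
)

```text
clock: 11.35
position: [525.8, -46.9, 251.1]
eef_rot: [-0.001, 0.773, 0.635, -0.001]
wrist_force: [0.7, 0.9, 0.3]
gripper_width: 1.0
grip_force: 0.0
```

```bash
python3 - <<'E'
from h import *
o=observe();print(o['clock'],o['position'],o['wrist_force'],o['gripper_width'])
b=snap('side','s5.png')
x0,y0,f=210,150,6
im=np.ascontiguousarray(cv2.resize(b[y0:240,x0:300],None,fx=f,fy=f,interpolation=2)[...,::-1])
# outline of the near face of a ring hanging flat (red) and 12 mm off (yellow)
for yc,col in((-102,(0,0,255)),(-90,(0,255,255))):
    q=proj('side',[W(35+26*np.cos(a),yc+8,78+26*np.sin(a)) for a in np.linspace(0,6.28,9)[:-1]])
    for p in q: cv2.circle(im,tuple(int(v) for v in (p-[x0,y0]+.5)*f),3,col,-1)
cv2.imwrite('pics/c5.png',im)
E
```

```text
11.35 [525.7820338  -46.94387608 251.13213213] [0.674888   0.92351572 0.30674687] 0.9999681017998707
```

View pics/c5.png

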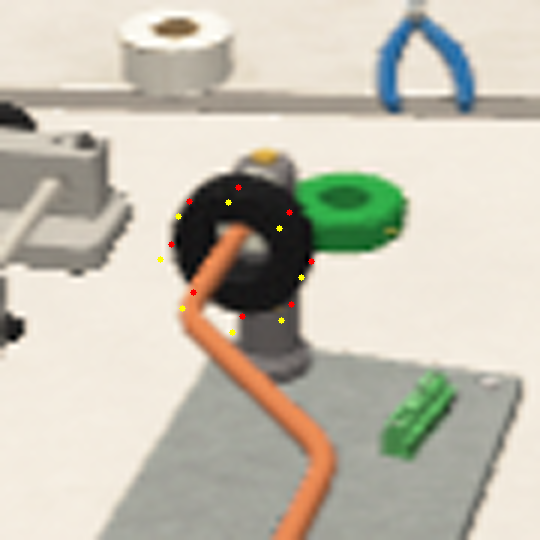

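The ring (crop 243,242) hangs at the stop: its near-face outline matches the red "flat against it" dots. The gripper is well clear.

```bash
python3 -c "
from cell import *
print(hand_in())"
```

```text
the job is handed in; nothing more can be done
None
```

The black ring was slid round both bends until it touched the stop disc, then released. The last picture shows it hanging there with the gripper clear, and I handed the job in at about 11.4 s; no verdict came back.

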